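# Fit and lock the grating disc on the grater's drive hub

## Task

Fit the grating disc onto the drive hub of the tabletop grater: lower it over the middle pin, turn it by feel until its three round holes find the three headed studs and it drops flat on the hub, then turn it clockwise (seen from above) until the spring pin clicks into it, and let go. Use light pressure, never forcing the disc or the machine, and leave the other things on the table where they are.

Things in the scene. Friction and masses are not known exactly. Their poses are not given: they have to be found in the camera images.
- disc_grip (a point): Loose flat steel grating disc, 156 mm across, 5 mm thick, about 0.35 kg, lying on the table; on its middle a white bar 58 mm long (point's x), 26 mm wide (y), 5 to 46 mm above the disc's underside: grasp it across the width. Site: on the axis, 30 mm above the underside, z up. In the underside, on the axis, a round bore 17.5 mm wide, 21 mm deep for the hub's centre pin.
- disc_keyhole (a point): Centre of the round end (16 mm wide, through) of one of three like keyholes in the disc, at the underside, 38 mm from its axis along disc_grip's x; the others at 120 and 240 degrees. From each round end a slot 9.8 mm wide runs on counter-clockwise (from above) along the 38 mm circle for 32 degrees. 86 degrees on from each round end an 8.5 mm hole for the spring pin.
- hub_seat (a point): On the grater's spindle axis at the hub's flat seat (the disc's underside comes to lie here), 100 mm above the table; z up, x to the machine's back; fixed to the housing. The seat is a 104 mm aluminium flange. The disc resting on the stud heads is 10.5 mm above it; once round holes and studs match, it drops to 0, then turns 26 degrees (0.45 rad) clockwise to lock; a firm stop is 1 degree further.
- hub_pilot (a point): Tip of the hub's centre pin, 15.2 mm wide, tapered tip, 19.5 mm above the seat. Round it on a 38 mm radius three studs 120 degrees apart: bevelled heads 13.5 mm wide, 7 to 10.5 mm above the seat, necks 7 mm. The hub stands where the drive stopped: one stud points along hub_seat's x give or take 29 degrees; this angle is not measured (feel or look). The drive's brake holds it and slips at 3 N m.
- grater: Tabletop grater, fixed: round white housing 216 mm across with a catch basin (rim 87 mm above the table), control pod on its front (-x), steel spout on its right (-y), drive hub in the middle. Origin on the spindle axis at table level. Push and twist lightly: a few N are enough, over 60 N in all on the machine counts as forced.
- lock_pin (a joint): Travel (m) of the 6 mm wide spring pin in the hub, on the stud circle half-way between two studs, which stands 4 mm proud of the seat: 0 = up (free, or clicked into the locked disc's hole), about 0.004 = pressed down by the disc lying on the seat and not yet locked. Pressing it down takes about 1 N.
- tub_a: white lidded tub, 73 mm wide, 64 mm high, bystander; origin at its underside

How it is judged:
By the outcome, as a careful person would: the job done as asked, in the order asked, and still so for the second after the job is handed in, with the robot touching nothing.
It also fails if it takes over 72 s, if anything falls off the work surface, if the arm or the gripper's body presses on something with over 40 N, if the wrist force passes 120 N, or if a joint passes its speed limit or range.

## Robot

A 6-joint arm with a two-finger parallel gripper is mounted at the origin on a cart in front of the work surface, level with it; the furniture and walls round the work are solid. World frame = base frame: x ahead of the robot, y to its left, z up, the work surface at z = 0. Lengths are in m, angles in rad, forces in N, time in s.
With the tool pointing down it reaches from about 0.325 to 0.875 m from the base axis. Payload 4.4 kg.
Tool frame: the origin (TCP) lies at the very end of the fingers, on their centre line; the grasp point (between the pads) lies env.grip_depth behind it (env.grip_depth is the distance from the TCP to the grasp point, in m); z points along the fingers, y is the direction in which the jaws open and shut (so a half turn about z gives the same grasp; the last joint's range is limited). The gripper opens to 85 mm and grips with 20 to 120 N. Pads are 22 mm wide; open, the fingers measure 114 mm over their backs; the gripper's body (76 mm by 85 mm) begins 54 mm behind the grasp point. The pads swing forward as they close: fully open they stand 13 mm farther back than shut.
Start: joints at [-1.496, 0.207, 1.542, -0, 1.393, -0.15], TCP at [0.128, -0.561, 0.231] pointing down, gripper open.
Joint ranges: [-2.73, 2.73], [-0.86, 2.22], [0.23, 2.46], [-1.11, 4.25], [0.08, 2.63], [-2.82, 2.82]. Speed limits (rad/s): [2.79, 2.79, 3.14, 3.14, 3.14, 3.14].

## Interface

Orientations are given as a unit quaternion [x, y, z, w].
In Python, from plant import env, viewer, workorder gives the robot as it stands. The module is installed in compiled form; this text tells all that it offers.
- The arm moves only by the tool apply_moves, never from a script. Its argument "plan" is a list of rows, each an object of numbers: "x", "y", "z": the shift along the tool's x, y, z in m; "rx", "ry", "rz": the turn, a rotation vector about the tool's x, y, z in rad. A call has 1 to 10 rows; each row shifts and turns the commanded pose from where the row before left it, along the tool's axes as they then stand; what a row does not reach is not made up. A row lasts 1/12 s, in which the tool goes at most 41.7 mm and 7.16 degrees, less where a joint would pass 70% of its speed; a pose out of reach is approached as far as the arm can. A call with a gripper value outside its range is refused whole. "hand" is the finger opening in m, from 0 to 0.0854, set as the call begins (left out, the last holds). The fingers move at their own pace and stop on an object; "force" is the grip in N (left out, the last holds). Time passes only in rows, so rows that do not move let the fingers close. It gives the time, the measured TCP pose, the force and the opening at its end, in the units of the state.
- env.get_state(): the state, without advancing time (a new reading comes with each control period).
- viewer.camera(name): name is "side" or "top" or "wrist"; returns (picture, depth): 400x640x3 uint8, red, green, blue; 400x640 float32, m along the optical axis (not along the pixel's ray), 0 where there is no reading.
- viewer.calibration(name): a dict with "vertical_fov" (degrees; the focal length in pixels is half the picture's height over the tangent of half this angle, whatever the lens; pixels are square), "cx", "cy" (the principal point, pixels), "camera_from_world" (4x4, takes a point from world to camera coordinates); the wrist camera has in their place "T_tool_cam" (4x4, takes a point from camera to tool coordinates, whose origin is the TCP and whose axes are the flange's). Camera axes: x right, y down, z forward; pixel columns grow to the right and rows downward; lengths in m; the calibration is good to about 2 mm. A picture is of the moment at which its call begins: read the wrist's pose just before it. calibration takes no time and is no camera call.
- workorder.job_done(): hands the job in, once; it reports no verdict.
The state is a dict: "time_s": time; "qpos": joint angles; "dq": joint speeds; "effort": joint torques, N m; "eef_pos": TCP position; "ee_rot": TCP orientation; "force": force on the tool from outside, world axes, zero at the start; "ft_torque": the same for the moment, N m; "grip_width": finger opening in m.
Only numpy, scipy, OpenCV 4.12 (cv2) and the standard library are available. Lean on these libraries where they do the work, as an engineer would, in place of code of your own. Each camera call takes 0.05 s, during which the arm holds its last target. There are 200 camera calls.

## Working session

There is one attempt and no reset: what is moved stays moved. The work goes in short steps, Python scripts to look and compute and a tool call to move; the robot and the scene stay as the last step left them, time stands still between calls to the robot, and variables do not carry over. Pictures are saved under pics/ and viewed, about 8 in all and at most 12, crops included, and the job is handed in when it is done.

Besides the shell and the picture viewer there is one more tool, called after "Call:" in YAML: its name, and indented under it one key for each argument. apply_moves: Moves the arm, as the interface text tells. Its arguments: {"type":"object","properties":{"plan":{"type":"array"},"hand":{"type":"number"},"force":{"type":"number"}},"required":["plan"]}

```bash
mkdir -p pics
cat > h.py <<'E'
import numpy as np, cv2
from scipy.spatial.transform import Rotation as R
from plant import env, viewer, workorder
def cam(name):
    s=env.get_state(); im,d=viewer.camera(name); c=viewer.calibration(name)
    f=200/np.tan(np.radians(c["vertical_fov"])/2)
    if name=="wrist":
        T=np.eye(4);T[:3,:3]=R.from_quat(s["ee_rot"]).as_matrix();T[:3,3]=s["eef_pos"]
        W=T@np.array(c["T_tool_cam"])
    else: W=np.linalg.inv(np.array(c["camera_from_world"]))
    return im,d,(f,c["cx"],c["cy"],W)
def ray(K,u,v,z):
    f,cx,cy,W=K; r=W[:3,:3]@np.array([(u-cx)/f,(v-cy)/f,1]); return W[:3,3]+r*(z-W[2,3])/r[2]
def cloud(K,d):
    f,cx,cy,W=K; v,u=np.mgrid[:400,:640]
    P=np.stack([(u-cx)/f*d,(v-cy)/f*d,d],-1)@W[:3,:3].T+W[:3,3]; P[d==0]=np.nan; return P
def save(n,im): cv2.imwrite("pics/"+n,im[...,::-1])
def st():
    s=env.get_state(); print({k:np.round(v,4).tolist() for k,v in s.items()}); return s
E
python3 - <<'E'
from h import *
st(); print(env.grip_depth)
ims=[]
for n in("top","side"):
    im,d,K=cam(n); ims.append(im); np.savez(f"{n}.npz",im=im,d=d); print(n,K[0],K[1],K[2],K[3].round(3).tolist(),(d>0).mean())
save("a.png",np.vstack(ims)[:, :])
cv2.imwrite("pics/a.png",cv2.resize(np.vstack(ims)[...,::-1],(480,600)))
save("top.png",ims[0])
E
```

```text
{'time_s': 0.0, 'qpos': [-1.4965, 0.2074, 1.543, 0.0, 1.3935, -0.1505], 'dq': [0.0016, 0.0014, 0.001, 0.0004, -0.0011, -0.001], 'effort': [0.0014, -38.3038, -29.1593, -0.0, 0.0103, 0.0], 'eef_pos': [0.1281, -0.5598, 0.2301], 'ee_rot': [0.9937, 0.1122, 0.0001, -0.0012], 'force': [-0.6105, 0.7065, -0.7426], 'ft_torque': [-0.0128, -0.0282, -0.0105], 'grip_width': 0.0853}
0.0187
top 382.7456711507124 320.8548091965206 203.35362203588 [[-0.023, -0.988, 0.151, 0.379], [-1.0, 0.024, 0.005, 0.079], [-0.009, -0.15, -0.989, 0.938], [0.0, 0.0, 0.0, 1.0]] 0.99598046875
side 464.7683117510504 316.3259610290058 202.571227307052 [[0.908, -0.261, 0.328, 0.236], [-0.419, -0.559, 0.715, -0.575], [-0.003, -0.787, -0.617, 0.648], [0.0, 0.0, 0.0, 1.0]] 0.995953125
```

View pics/a.png

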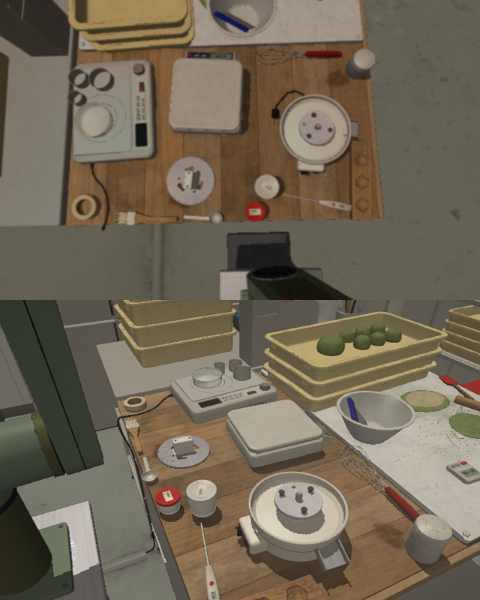

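View pics/top.png

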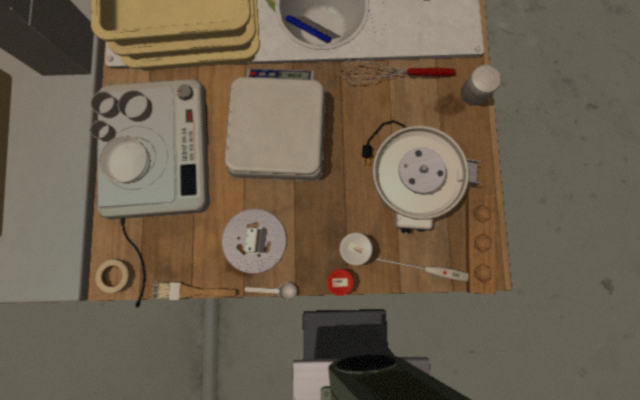

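The top view shows the disc at about (254,241) with its bar running roughly vertically in the image. The hub is at about (424,170) and the tub at about (356,249). Next I'll measure them.

Run:
```python
from h import *
z=np.load("top.npz"); im,d=z["im"],z["d"]
c=viewer.calibration("top"); f=200/np.tan(np.radians(c["vertical_fov"])/2); K=(f,c["cx"],c["cy"],np.linalg.inv(np.array(c["camera_from_world"])))
P=cloud(K,d)
def rep(m,n):
    q=P[m]; print(n,m.sum(),np.nanmean(q,0).round(4),np.nanmedian(q[:,2]).round(4)); return q
v,u=np.mgrid[:400,:640]
near=np.hypot(u-254,v-241)<45
print("table z",np.nanmedian(P[200:215,340:370,2]), np.nanmedian(P[255:285,180:215,2]))
b=near&(P[...,2]>0.030); q=rep(b,"bar")
r=cv2.minAreaRect(q[:,:2].astype(np.float32)*1000); print(r)
hs=near&(P[...,2]>0.0025)&(P[...,2]<0.02); q=rep(hs,"disc"); print(cv2.minEnclosingCircle(q[:,:2].astype(np.float32)*1000))
nh=np.hypot(u-424,v-170)<35
fl=nh&(abs(P[...,2]-0.1)<0.006); q=rep(fl,"flange"); print(cv2.minEnclosingCircle(q[:,:2].astype(np.float32)*1000))
print("ray hub",ray(K,424,170,.118))
t=(np.hypot(u-356,v-249)<25)&(P[...,2]>.05); rep(t,"tub")
a=cv2.resize(im[185:295,200:310],(550,550),interpolation=3)
save("disc.png",a)
```

```text
table z 0.00118493640596673 0.0011372625113256207
bar 300 [0.4331 0.2486 0.0464] 0.0473
((433.7505187988281, 250.03564453125), (26.673208236694336, 57.827430725097656), 83.42984771728516)
disc 3311 [0.4336 0.2496 0.0062] 0.0063
((434.1440734863281, 249.50331115722656), 110.75287628173828)
flange 1541 [ 0.5758 -0.1424  0.1017] 0.1017
((577.683349609375, -143.7123260498047), 52.82823181152344)
ray hub [ 0.57213352 -0.1442841   0.118     ]
tub 820 [0.4064 0.0084 0.065 ] 0.0651
```

View pics/disc.png

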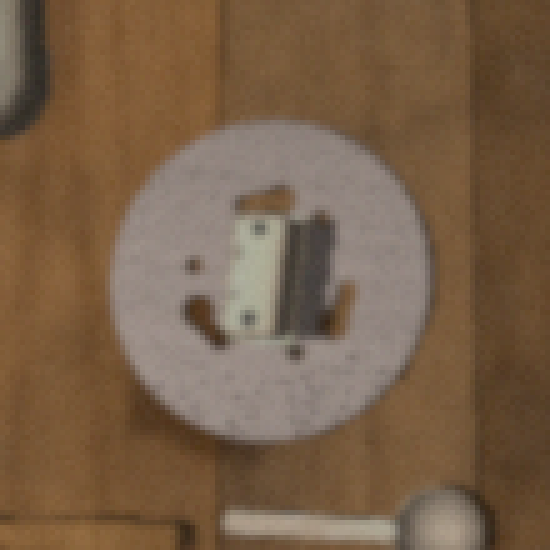

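```bash
cat >> h.py <<'E'
def go(x,y,z,yaw=None):
    "print tool-frame shift and rz needed for a target"
    s=env.get_state(); M=R.from_quat(s["ee_rot"]).as_matrix()
    sh=M.T@(np.array([x,y,z])-s["eef_pos"]); yw=np.degrees(np.arctan2(M[1,0],M[0,0]))
    print("shift",sh.round(4),"dist",np.linalg.norm(sh).round(3),"yaw",yw.round(2),"tilt",R.from_matrix(M.T@np.array([[M[0,0],M[1,0],0],[M[1,0],-M[0,0],0],[0,0,-1]])).as_rotvec().round(4))
    if yaw is not None: print("rz rad (tool) ",np.radians(-((yaw-yw+180)%360-180)).round(4))
E
python3 - <<'E'
from h import *
print(np.round(viewer.calibration("wrist")["T_tool_cam"],4).tolist(),viewer.calibration("wrist")["vertical_fov"])
go(.577,-.143,.32,-7);
E
```

```text
[[-0.0001, -0.9531, -0.3028, 0.0776], [1.0, -0.0001, -0.0, -0.0009], [0.0, -0.3028, 0.9531, -0.1429], [0.0, 0.0, 0.0, 1.0]] 65.5302117098499
shift [ 0.5305 -0.3065 -0.089 ] dist 0.619 yaw 12.88 tilt [-0.0021 -0.0004  0.    ]
rz rad (tool)  0.347
```

Call:
apply_moves:
  plan:
    - {"x":0.033,"y":-0.019}
    - {"x":0.033,"y":-0.019}
    - {"x":0.033,"y":-0.019}
    - {"x":0.033,"y":-0.019}
    - {"x":0.033,"y":-0.019}
    - {"x":0.033,"y":-0.019}
    - {"x":0.033,"y":-0.019}
    - {"x":0.033,"y":-0.019}
    - {"x":0.033,"y":-0.019}
    - {"x":0.033,"y":-0.019}

```text
$.plan[0]: bad value
```

Call:
apply_moves:
  plan:
    - {"x":0.033,"y":-0.019}
    - {"x":0.033,"y":-0.019}
    - {"x":0.033,"y":-0.019}
    - {"x":0.033,"y":-0.019}
    - {"x":0.033,"y":-0.019}
    - {"x":0.033,"y":-0.019}
    - {"rz":0.116}
    - {"rz":0.116}
    - {"rz":0.115}
    - {}

```text
$.plan[0]: bad value
```

Run:
```python
from h import *
st(); go(.577,-.143,.24,-7)
im,d,K=cam("wrist"); save("w1.png",im); np.savez("w1.npz",im=im,d=d,f=K[0],cx=K[1],cy=K[2],W=K[3])
```

```text
{'time_s': 0.1, 'qpos': [-1.4965, 0.2074, 1.5428, 0.0, 1.3935, -0.1505], 'dq': [-0.0, -0.0022, -0.0025, 0.002, -0.0008, 0.0019], 'effort': [-0.0007, -38.4095, -29.255, -0.0004, 0.0048, 0.0], 'eef_pos': [0.1281, -0.5598, 0.2302], 'ee_rot': [0.9937, 0.1122, 0.0001, -0.0011], 'force': [-0.4545, 0.4599, -0.5688], 'ft_torque': [-0.0531, -0.0518, -0.0606], 'grip_width': 0.0856}
shift [ 0.5305 -0.3063 -0.009 ] dist 0.613 yaw 12.88 tilt [-0.0021 -0.0004  0.    ]
rz rad (tool)  0.347
```

View pics/w1.png

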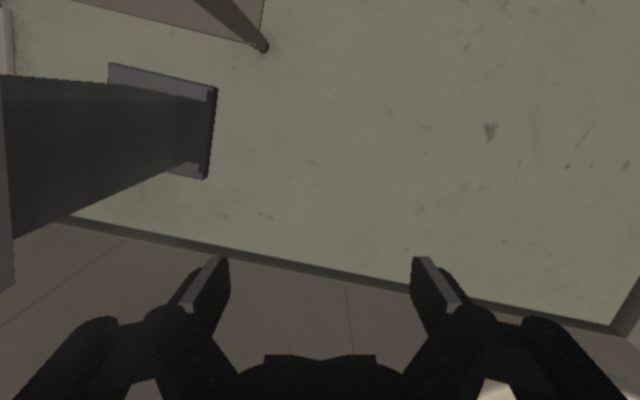

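The rows were refused, probably because every key has to be present. This picture shows only the floor, with the fingers at about (205,290) and (430,290).

Call:
apply_moves:
  plan:
    - {"x":0.033,"y":-0.019,"z":0,"rx":0,"ry":0,"rz":0}
    - {"x":0.033,"y":-0.019,"z":0,"rx":0,"ry":0,"rz":0}
    - {"x":0.033,"y":-0.019,"z":0,"rx":0,"ry":0,"rz":0}
    - {"x":0.033,"y":-0.019,"z":0,"rx":0,"ry":0,"rz":0}
    - {"x":0.033,"y":-0.019,"z":0,"rx":0,"ry":0,"rz":0}
    - {"x":0.033,"y":-0.019,"z":0,"rx":0,"ry":0,"rz":0}
    - {"x":0.033,"y":-0.019,"z":0,"rx":0,"ry":0,"rz":0}
    - {"x":0.033,"y":-0.019,"z":0,"rx":0,"ry":0,"rz":0}
    - {"x":0.033,"y":-0.019,"z":0,"rx":0,"ry":0,"rz":0}
    - {"x":0.033,"y":-0.019,"z":0,"rx":0,"ry":0,"rz":0}

```text
time_s: 0.98
eef_pos: [0.4084, -0.3001, 0.2311]
ee_rot: [0.994, 0.112, -0.0, -0.0]
force: [1.0, -0.4, -0.1]
grip_width: 0.0855
```

Call:
apply_moves:
  plan:
    - {"x":0.033,"y":-0.019,"z":0,"rx":0,"ry":0,"rz":0}
    - {"x":0.033,"y":-0.019,"z":0,"rx":0,"ry":0,"rz":0}
    - {"x":0.033,"y":-0.019,"z":0,"rx":0,"ry":0,"rz":0}
    - {"x":0.033,"y":-0.019,"z":0,"rx":0,"ry":0,"rz":0}
    - {"x":0.033,"y":-0.019,"z":0,"rx":0,"ry":0,"rz":0}
    - {"x":0.033,"y":-0.019,"z":0,"rx":0,"ry":0,"rz":0}
    - {"x":0,"y":0,"z":0,"rx":0,"ry":0,"rz":0.116}
    - {"x":0,"y":0,"z":0,"rx":0,"ry":0,"rz":0.116}
    - {"x":0,"y":0,"z":0,"rx":0,"ry":0,"rz":0.115}
    - {"x":0,"y":0,"z":0,"rx":0,"ry":0,"rz":0}

```text
time_s: 1.82
eef_pos: [0.575, -0.1459, 0.2306]
ee_rot: [0.998, -0.062, -0.001, -0.0]
force: [0.5, -0.0, -0.3]
grip_width: 0.0857
```

Run:
```python
from h import *
st(); go(.577,-.143,.24,-7)
im,d,K=cam("wrist"); save("w2.png",im); np.savez("w1.npz",im=im,d=d,f=K[0],cx=K[1],cy=K[2],W=K[3])
```

```text
{'time_s': 1.8167, 'qpos': [-0.3943, 0.2462, 1.4948, -0.0, 1.4018, 1.2996], 'dq': [-0.0123, -0.0076, 0.0027, 0.0009, -0.0015, -0.1528], 'effort': [0.2441, -40.0711, -29.3662, 0.0122, 0.0004, 0.8156], 'eef_pos': [0.575, -0.1459, 0.2306], 'ee_rot': [0.9981, -0.0615, -0.0006, -0.0002], 'force': [0.4658, -0.0354, -0.2614], 'ft_torque': [0.0021, 0.0192, -0.0181], 'grip_width': 0.0857}
shift [ 0.0016 -0.0031 -0.0094] dist 0.01 yaw -7.05 tilt [-0.0003  0.0012 -0.    ]
rz rad (tool)  -0.0009
```

View pics/w2.png

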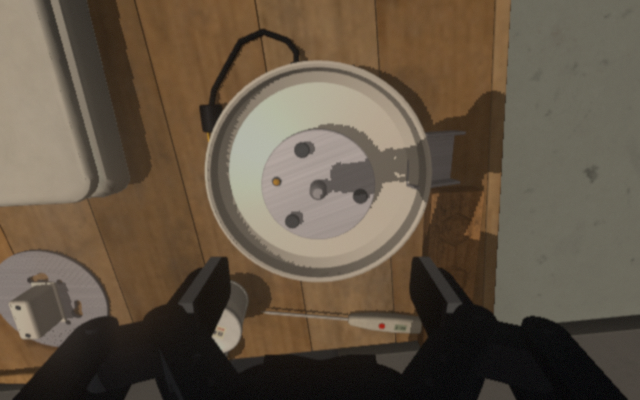

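The wrist view shows the pin tip at (318,188), the studs at about (303,150), (361,196) and (293,219), and the orange spring pin at (277,182). The disc is at lower left. Next I'll measure these from the depth data.

Run:
```python
from h import *
z=np.load("w1.npz"); im,d=z["im"],z["d"]; K=(float(z["f"]),float(z["cx"]),float(z["cy"]),z["W"]); P=cloud(K,d)
v,u=np.mgrid[:400,:640]
near=np.hypot(u-318,v-185)<58
fl=near&(abs(P[...,2]-np.nanmedian(P[near][:,2]))<.003); print("flange z",np.nanmedian(P[fl][:,2]))
zf=np.nanmedian(P[fl][:,2])
print("flange circle",cv2.minEnclosingCircle(P[fl][:,:2].astype(np.float32)*1000))
for (a,b) in [(303,150),(361,196),(293,219),(318,188)]:
    m=(np.hypot(u-a,v-b)<11); zz=P[m][:,2]; top=np.nanpercentile(zz,95); mm=m&(P[...,2]>zf+.006)
    print((a,b),"top",top.round(4),"ray",ray(K,a,b,.1105 if a!=318 else .1195).round(4),"depth mean",np.nanmean(P[mm],0).round(4),mm.sum(), "pix",u[mm].mean().round(1),v[mm].mean().round(1))
print("pin",ray(K,277,182,.104))
# disc centre seen from here
print("bar",[ray(K,*p,.046).round(3) for p in [(15,307),(33,340)]])
```

```text
flange z 0.10010242461368932
flange circle ((577.8137817382812, -143.59730529785156), 52.28254318237305)
(303, 150) top 0.1114 ray [ 0.6144 -0.1357  0.1105] depth mean [ 0.6152 -0.1344  0.1103] 203 pix 301.3 149.2
(361, 196) top 0.1112 ray [ 0.5679 -0.1809  0.1105] depth mean [ 0.5685 -0.1799  0.1102] 181 pix 359.8 195.3
(293, 219) top 0.1112 ray [ 0.5537 -0.118   0.1105] depth mean [ 0.5524 -0.1166  0.1103] 170 pix 291.7 220.5
(318, 188) top 0.12 ray [ 0.5823 -0.1445  0.1195] depth mean [ 0.58   -0.1438  0.1166] 261 pix 317.6 189.8
pin [ 0.58806027 -0.10816525  0.104     ]
bar [array([0.456, 0.251, 0.046]), array([0.405, 0.249, 0.046])]
```

Call:
apply_moves:
  plan:
    - {"x":-0.0185,"y":-0.037,"z":0,"rx":0,"ry":0,"rz":0}
    - {"x":-0.0185,"y":-0.037,"z":0,"rx":0,"ry":0,"rz":0}
    - {"x":-0.0185,"y":-0.037,"z":0,"rx":0,"ry":0,"rz":0}
    - {"x":-0.0185,"y":-0.037,"z":0,"rx":0,"ry":0,"rz":0}
    - {"x":-0.0185,"y":-0.037,"z":0,"rx":0,"ry":0,"rz":0}
    - {"x":-0.0185,"y":-0.037,"z":0,"rx":0,"ry":0,"rz":0}
    - {"x":-0.0185,"y":-0.037,"z":0,"rx":0,"ry":0,"rz":0}
    - {"x":-0.0185,"y":-0.037,"z":0,"rx":0,"ry":0,"rz":0}
    - {"x":-0.0185,"y":-0.037,"z":0,"rx":0,"ry":0,"rz":0}
    - {"x":-0.0185,"y":-0.037,"z":0,"rx":0,"ry":0,"rz":0}

```text
time_s: 2.7
eef_pos: [0.4356, 0.2447, 0.2315]
ee_rot: [0.998, -0.06, 0.0, -0.0]
force: [0.6, -0.9, 0.3]
grip_width: 0.0855
```

Call:
apply_moves:
  plan:
    - {"x":-0.004,"y":-0.006,"z":0.03,"rx":0,"ry":0,"rz":0}
    - {"x":0,"y":0,"z":0.03,"rx":0,"ry":0,"rz":0}
    - {"x":0,"y":0,"z":0.025,"rx":0,"ry":0,"rz":0}
    - {"x":0,"y":0,"z":0,"rx":0,"ry":0,"rz":0}
    - {"x":0,"y":0,"z":0,"rx":0,"ry":0,"rz":0}

```text
time_s: 3.12
eef_pos: [0.432, 0.2491, 0.1451]
ee_rot: [0.998, -0.06, -0.002, 0.001]
force: [0.5, 0.5, 0.0]
grip_width: 0.0856
```

Run:
```python
from h import *
s=st()
im,d,K=cam("wrist"); save("w3.png",im); P=cloud(K,d)
v,u=np.mgrid[:400,:640]
m=(abs(P[...,2]-.046)<.004)&(np.hypot(P[...,0]-.434,P[...,1]-.25)<.045)
r=cv2.minAreaRect(P[m][:,:2].astype(np.float32)*1000); print(m.sum(),r, np.nanmedian(P[m][:,2]))
m2=(abs(P[...,2]-.005)<.0025)&(np.hypot(P[...,0]-.434,P[...,1]-.25)<.09)
print(cv2.minEnclosingCircle(P[m2][:,:2].astype(np.float32)*1000))
go(r[0][0]/1000,r[0][1]/1000,.0123,-7)
```

```text
{'time_s': 3.1167, 'qpos': [0.3494, 0.1391, 1.8105, -0.0, 1.1959, 2.0408], 'dq': [-0.0068, -0.0338, -0.0621, 0.0001, -0.0041, 0.0089], 'effort': [0.2547, -31.1607, -24.9346, 0.0103, 0.0578, -0.014], 'eef_pos': [0.432, 0.2491, 0.1451], 'ee_rot': [0.9982, -0.0603, -0.0018, 0.0008], 'force': [0.4538, 0.4995, 0.0137], 'ft_torque': [0.0457, -0.0192, 0.0272], 'grip_width': 0.0856}
2082 ((434.9750671386719, 250.53407287597656), (25.796157836914062, 57.8695182800293), 83.90662384033203) 0.0458927295208067
((434.63580322265625, 250.4852294921875), 78.22782135009766)
shift [ 0.0011 -0.0011  0.1346] dist 0.135 yaw -6.95 tilt [-0.0001 -0.0002  0.    ]
rz rad (tool)  0.0008
```

View pics/w3.png

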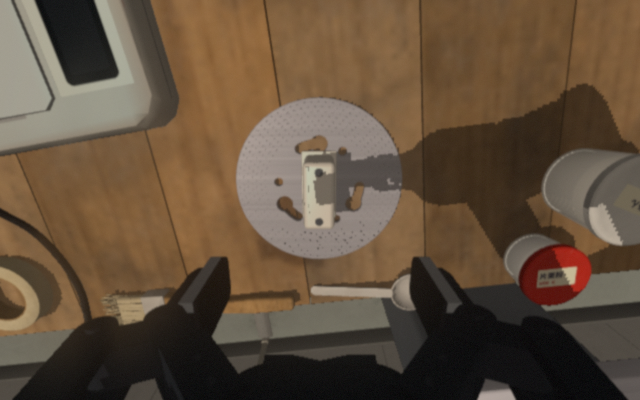

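The wrist view shows the disc, with its bar from (318,152) to (318,228) and a keyhole at (318,142) off the bar's +x end. The grip is centred to within about 1.5 mm, so I'll go down and grasp.

Call:
apply_moves:
  plan:
    - {"x":0.001,"y":-0.001,"z":0.033,"rx":0,"ry":0,"rz":-0.015}
    - {"x":0,"y":0,"z":0.033,"rx":0,"ry":0,"rz":0}
    - {"x":0,"y":0,"z":0.033,"rx":0,"ry":0,"rz":0}
    - {"x":0,"y":0,"z":0.02,"rx":0,"ry":0,"rz":0}
    - {"x":0,"y":0,"z":0.012,"rx":0,"ry":0,"rz":0}
    - {"x":0,"y":0,"z":0,"rx":0,"ry":0,"rz":0}
    - {"x":0,"y":0,"z":0,"rx":0,"ry":0,"rz":0}

```text
time_s: 3.75
eef_pos: [0.4363, 0.2508, 0.0167]
ee_rot: [0.999, -0.054, 0.001, -0.001]
force: [0.0, 0.3, -0.5]
grip_width: 0.0855
```

Call:
apply_moves:
  plan:
    - {"x":0,"y":0,"z":0,"rx":0,"ry":0,"rz":0}
    - {"x":0,"y":0,"z":0,"rx":0,"ry":0,"rz":0}
    - {"x":0,"y":0,"z":0,"rx":0,"ry":0,"rz":0}
    - {"x":0,"y":0,"z":0,"rx":0,"ry":0,"rz":0}
    - {"x":0,"y":0,"z":0,"rx":0,"ry":0,"rz":0}
    - {"x":0,"y":0,"z":0,"rx":0,"ry":0,"rz":0}
    - {"x":0,"y":0,"z":0,"rx":0,"ry":0,"rz":0}
    - {"x":0,"y":0,"z":0,"rx":0,"ry":0,"rz":0}
  hand: 0.01
  force: 50

```text
time_s: 4.42
eef_pos: [0.4353, 0.2507, 0.0163]
ee_rot: [0.999, -0.053, 0.001, -0.0]
force: [-0.7, -1.3, 6.7]
grip_width: 0.0255
```

Call:
apply_moves:
  plan:
    - {"x":0,"y":0,"z":-0.01,"rx":0,"ry":0,"rz":0}
    - {"x":0,"y":0,"z":-0.03,"rx":0,"ry":0,"rz":0}
    - {"x":0,"y":0,"z":-0.035,"rx":0,"ry":0,"rz":0}
    - {"x":0,"y":0,"z":-0.035,"rx":0,"ry":0,"rz":0}
    - {"x":0,"y":0,"z":-0.035,"rx":0,"ry":0,"rz":0}
    - {"x":0,"y":0,"z":-0.025,"rx":0,"ry":0,"rz":0}
    - {"x":0,"y":0,"z":-0.01,"rx":0,"ry":0,"rz":0}
    - {"x":0,"y":0,"z":0,"rx":0,"ry":0,"rz":0}
    - {"x":0,"y":0,"z":0,"rx":0,"ry":0,"rz":0}

```text
time_s: 5.17
eef_pos: [0.4335, 0.2504, 0.1942]
ee_rot: [0.999, -0.054, -0.001, 0.0]
force: [-0.9, -0.0, -4.5]
grip_width: 0.0253
```

Run:
```python
from h import *
st(); im,d,K=cam("wrist"); save("w4.png",im); P=cloud(K,d)
go(.578,-.1436,.195,14.2)
z=env.get_state()["eef_pos"]
m=(np.hypot(P[...,0]-.435,P[...,1]-.25)<.09)&(P[...,2]>.12)&(P[...,2]<z[2]+.0)
q=P[m]; v,u=np.mgrid[:400,:640]; q=q[(v[m]<260)]
print("underside off: disc top z",np.nanpercentile(q[:,2],[5,20,50,80]).round(4), cv2.minEnclosingCircle(q[:,:2].astype(np.float32)*1000))
lo=q[q[:,2]<np.nanpercentile(q[:,2],20)+.006]
c,_,_,_=np.linalg.lstsq(np.c_[lo[:,:2]-z[:2],np.ones(len(lo))],lo[:,2],rcond=None); print("plane slope x,y, z at axis",c.round(4),"tcp",z.round(4))
```

```text
{'time_s': 5.1667, 'qpos': [0.3506, 0.0842, 1.7609, 0.0001, 1.2982, 2.0285], 'dq': [-0.0007, 0.0326, 0.0396, -0.0001, -0.0001, 0.0016], 'effort': [0.0132, -35.0355, -31.077, 0.0058, -0.0747, -0.0002], 'eef_pos': [0.4335, 0.2504, 0.1942], 'ee_rot': [0.9986, -0.0535, -0.0009, 0.0003], 'force': [-0.9069, -0.0498, -4.4575], 'ft_torque': [-0.0324, -0.0136, 0.0227], 'grip_width': 0.0253}
shift [ 0.1866  0.3758 -0.0022] dist 0.42 yaw -6.14 tilt [0.0019 0.0042 0.    ]
rz rad (tool)  -0.355
underside off: disc top z [0.1819 0.1825 0.183  0.1836] ((434.75634765625, 251.18319702148438), 78.08795166015625)
plane slope x,y, z at axis [-0.002  -0.0002  0.1831] tcp [0.4327 0.25   0.1929]
```

View pics/w4.png

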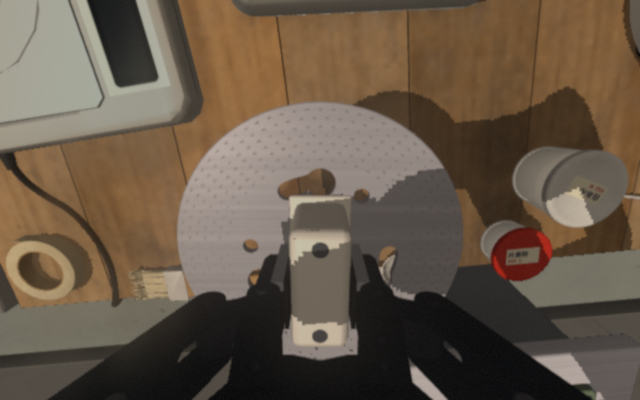

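The disc is held level: plane slope is under 0.2°, and its top is 10 mm below the TCP. The bar is centred between the pads, at about (320,270). I'll carry it over the hub and set the yaw about 6° counter-clockwise of the stud match.

Call:
apply_moves:
  plan:
    - {"x":0.0169,"y":0.0342,"z":0,"rx":0,"ry":0,"rz":0}
    - {"x":0.0169,"y":0.0342,"z":0,"rx":0,"ry":0,"rz":0}
    - {"x":0.0169,"y":0.0342,"z":0,"rx":0,"ry":0,"rz":0}
    - {"x":0.0169,"y":0.0342,"z":0,"rx":0,"ry":0,"rz":0}
    - {"x":0.0169,"y":0.0342,"z":0,"rx":0,"ry":0,"rz":0}
    - {"x":0.0169,"y":0.0342,"z":0,"rx":0,"ry":0,"rz":0}
    - {"x":0.0169,"y":0.0342,"z":0,"rx":0,"ry":0,"rz":0}
    - {"x":0.0169,"y":0.0342,"z":0,"rx":0,"ry":0,"rz":0}
    - {"x":0.0169,"y":0.0342,"z":0,"rx":0,"ry":0,"rz":0}
    - {"x":0.0169,"y":0.0342,"z":0,"rx":0,"ry":0,"rz":0}

```text
time_s: 6.05
eef_pos: [0.5641, -0.1087, 0.1914]
ee_rot: [0.999, -0.054, -0.003, -0.001]
force: [0.8, 0.6, -2.9]
grip_width: 0.0251
```

Call:
apply_moves:
  plan:
    - {"x":0.0169,"y":0.0342,"z":0,"rx":0,"ry":0,"rz":0}
    - {"x":0,"y":0,"z":0,"rx":0,"ry":0,"rz":-0.115}
    - {"x":0,"y":0,"z":0,"rx":0,"ry":0,"rz":-0.115}
    - {"x":0,"y":0,"z":0,"rx":0,"ry":0,"rz":-0.115}
    - {"x":0,"y":0,"z":0,"rx":0,"ry":0,"rz":-0.115}
    - {"x":0,"y":0,"z":0,"rx":0,"ry":0,"rz":0}
    - {"x":0,"y":0,"z":0,"rx":0,"ry":0,"rz":0}
    - {"x":0,"y":0,"z":0,"rx":0,"ry":0,"rz":0}
    - {"x":0,"y":0,"z":0,"rx":0,"ry":0,"rz":0}

```text
time_s: 6.8
eef_pos: [0.5785, -0.143, 0.1941]
ee_rot: [0.985, 0.175, -0.001, -0.001]
force: [0.3, 0.2, -3.3]
grip_width: 0.0253
```

```bash
cat >> h.py <<'E'
def discrel(n=4):
    "mean disc centre from wrist camera, and mean TCP"
    E=[];C=[]
    v,u=np.mgrid[:400,:640]
    for i in range(n):
        im,d,K=cam("wrist"); s=env.get_state(); P=cloud(K,d); e=np.array(s["eef_pos"]); E.append(e)
        m=(np.hypot(P[...,0]-e[0],P[...,1]-e[1])<.09)&(abs(P[...,2]-(e[2]-.0105))<.005)&(v<260)
        q=(P[m][:,:2]*1000).astype(np.float32); (c,r)=cv2.minEnclosingCircle(q); C.append([c[0]-e[0]*1000,c[1]-e[1]*1000,r])
    print("tcp",np.mean(E,0).round(4),np.std(E,0).round(5),"disc-tcp mm",np.mean(C,0).round(2),np.std(C,0).round(2)); return im,d,K
E
python3 - <<'E'
from h import *
discrel(5); go(.577,-.1444,.1,14.2); st()
im,d,K=cam("top"); P=cloud(K,d)
m=(np.hypot(P[...,0]-.577,P[...,1]+.144)<.1)&(P[...,2]>.165)&(P[...,2]<.192)
q=(P[m][:,:2]*1000).astype(np.float32); print("top cam disc",m.sum(),np.nanmedian(P[m][:,2]),cv2.minEnclosingCircle(q))
E
```

```text
tcp [ 0.5789 -0.1432  0.1951] [1.4e-04 6.0e-05 2.9e-04] disc-tcp mm [-1.000e-02  1.160e+00  7.814e+01] [0.58 0.18 0.16]
shift [-0.0024  0.0004  0.0954] dist 0.095 yaw 20.19 tilt [ 0.0001 -0.0002 -0.    ]
rz rad (tool)  0.1046
{'time_s': 7.05, 'qpos': [-0.3875, 0.2817, 1.5252, 0.0, 1.3344, 0.8308], 'dq': [0.0001, -0.0012, -0.0003, 0.0008, 0.0009, -0.0016], 'effort': [-0.0006, -42.6837, -29.964, -0.0008, 0.0031, 0.0041], 'eef_pos': [0.5791, -0.1432, 0.1954], 'ee_rot': [0.9845, 0.1753, 0.0001, 0.0], 'force': [0.2856, -0.7471, -3.9538], 'ft_torque': [-0.0135, 0.0348, -0.0188], 'grip_width': 0.0257}
top cam disc 1644 0.18586385852803594 ((578.2282104492188, -141.305419921875), 78.13679504394531)
```

Call:
apply_moves:
  plan:
    - {"x":-0.0014,"y":0.0016,"z":0.02,"rx":0,"ry":0,"rz":0}
    - {"x":0,"y":0,"z":0.02,"rx":0,"ry":0,"rz":0}
    - {"x":0,"y":0,"z":0.012,"rx":0,"ry":0,"rz":0}
    - {"x":0,"y":0,"z":0.004,"rx":0,"ry":0,"rz":0}
    - {"x":0,"y":0,"z":0,"rx":0,"ry":0,"rz":0}
    - {"x":0,"y":0,"z":0,"rx":0,"ry":0,"rz":0}
    - {"x":0,"y":0,"z":0,"rx":0,"ry":0,"rz":0}

```text
time_s: 7.68
eef_pos: [0.5794, -0.1457, 0.1407]
ee_rot: [0.984, 0.176, 0.001, 0.001]
force: [0.2, -0.9, -3.0]
grip_width: 0.0255
```

Run:
```python
from h import *
discrel(3); st()
im,d,K=cam("top"); P=cloud(K,d)
m=(np.hypot(P[...,0]-.577,P[...,1]+.144)<.1)&(abs(P[...,2]-.130)<.006)
q=(P[m][:,:2]*1000).astype(np.float32); print("top cam disc",m.sum(),np.nanmedian(P[m][:,2]),cv2.minEnclosingCircle(q))
```

```text
tcp [ 0.5793 -0.1457  0.1407] [1.2e-04 3.0e-05 1.1e-04] disc-tcp mm [ 0.86  1.24 77.99] [0.49 0.2  0.09]
{'time_s': 7.8333, 'qpos': [-0.3912, 0.3374, 1.5737, -0.0, 1.2281, 0.8268], 'dq': [0.001, 0.0017, 0.0048, 0.0009, 0.0002, -0.0011], 'effort': [-0.0032, -43.5507, -28.4231, -0.0006, -0.0081, 0.0002], 'eef_pos': [0.5791, -0.1456, 0.1406], 'ee_rot': [0.9845, 0.1755, 0.001, 0.0006], 'force': [-0.2699, -0.0554, -3.7267], 'ft_torque': [0.0285, -0.0531, 0.0168], 'grip_width': 0.0254}
top cam disc 1374 0.13108644272858233 ((578.4063720703125, -143.1968231201172), 77.81129455566406)
```

Call:
apply_moves:
  plan:
    - {"x":-0.001,"y":-0.0006,"z":0,"rx":0,"ry":0,"rz":0}
    - {"x":0,"y":0,"z":0.002,"rx":0,"ry":0,"rz":0}
    - {"x":0,"y":0,"z":0.002,"rx":0,"ry":0,"rz":0}
    - {"x":0,"y":0,"z":0.002,"rx":0,"ry":0,"rz":0}
    - {"x":0,"y":0,"z":0.001,"rx":0,"ry":0,"rz":0}
    - {"x":0,"y":0,"z":0,"rx":0,"ry":0,"rz":0}

```text
time_s: 8.38
eef_pos: [0.5767, -0.1449, 0.1316]
ee_rot: [0.984, 0.175, -0.001, -0.0]
force: [0.7, 0.1, -2.3]
grip_width: 0.0254
```

Call:
apply_moves:
  plan:
    - {"x":0,"y":0,"z":0.001,"rx":0,"ry":0,"rz":0}
    - {"x":0,"y":0,"z":0.001,"rx":0,"ry":0,"rz":0}
    - {"x":0,"y":0,"z":0,"rx":0,"ry":0,"rz":0}

```text
time_s: 8.63
eef_pos: [0.577, -0.145, 0.1301]
ee_rot: [0.984, 0.175, -0.0, -0.0]
force: [-0.2, -0.4, -3.6]
grip_width: 0.025
```

The underside is about 5 mm below the pin tip with no contact force, so the pin is in the bore. I'll continue gently to the stud heads.

Call:
apply_moves:
  plan:
    - {"x":0,"y":0,"z":0.001,"rx":0,"ry":0,"rz":0}
    - {"x":0,"y":0,"z":0.001,"rx":0,"ry":0,"rz":0}
    - {"x":0,"y":0,"z":0.001,"rx":0,"ry":0,"rz":0}
    - {"x":0,"y":0,"z":0,"rx":0,"ry":0,"rz":0}

```text
time_s: 8.97
eef_pos: [0.5771, -0.145, 0.127]
ee_rot: [0.984, 0.176, -0.0, -0.0]
force: [-0.7, -0.2, -3.0]
grip_width: 0.0251
```

Call:
apply_moves:
  plan:
    - {"x":0,"y":0,"z":0.001,"rx":0,"ry":0,"rz":0}
    - {"x":0,"y":0,"z":0,"rx":0,"ry":0,"rz":0}
    - {"x":0,"y":0,"z":0,"rx":0,"ry":0,"rz":0}

```text
time_s: 9.22
eef_pos: [0.5772, -0.1451, 0.1263]
ee_rot: [0.984, 0.175, 0.0, -0.0]
force: [0.8, -0.0, -2.4]
grip_width: 0.0254
```

Call:
apply_moves:
  plan:
    - {"x":0,"y":0,"z":0.0007,"rx":0,"ry":0,"rz":0}
    - {"x":0,"y":0,"z":0,"rx":0,"ry":0,"rz":0}
    - {"x":0,"y":0,"z":0,"rx":0,"ry":0,"rz":0}

```text
time_s: 9.47
eef_pos: [0.5773, -0.1451, 0.1261]
ee_rot: [0.984, 0.175, 0.0, 0.0]
force: [-0.9, 1.2, 0.3]
grip_width: 0.0256
```

Call:
apply_moves:
  plan:
    - {"x":0,"y":0,"z":0.0007,"rx":0,"ry":0,"rz":0}
    - {"x":0,"y":0,"z":0,"rx":0,"ry":0,"rz":0}
    - {"x":0,"y":0,"z":0,"rx":0,"ry":0,"rz":0}

```text
time_s: 9.72
eef_pos: [0.5773, -0.1451, 0.1259]
ee_rot: [0.984, 0.176, 0.0, 0.0]
force: [-2.1, 0.4, 5.3]
grip_width: 0.0253
```

The disc now rests on the stud heads, pressing with about 9 N. I'll turn it clockwise by feel.

Call:
apply_moves:
  plan:
    - {"x":0,"y":0,"z":-0.0002,"rx":0,"ry":0,"rz":0.02}
    - {"x":0,"y":0,"z":0,"rx":0,"ry":0,"rz":0.02}
    - {"x":0,"y":0,"z":0,"rx":0,"ry":0,"rz":0}
    - {"x":0,"y":0,"z":0,"rx":0,"ry":0,"rz":0}

```text
time_s: 10.05
eef_pos: [0.5774, -0.1453, 0.1254]
ee_rot: [0.988, 0.156, 0.0, 0.0]
force: [-1.8, 0.4, 3.8]
grip_width: 0.0253
```

Call:
apply_moves:
  plan:
    - {"x":0,"y":0,"z":0,"rx":0,"ry":0,"rz":0.02}
    - {"x":0,"y":0,"z":0,"rx":0,"ry":0,"rz":0.01}
    - {"x":0,"y":0,"z":0,"rx":0,"ry":0,"rz":0}
    - {"x":0,"y":0,"z":0,"rx":0,"ry":0,"rz":0}

```text
time_s: 10.38
eef_pos: [0.5776, -0.1448, 0.1242]
ee_rot: [0.99, 0.141, 0.001, -0.0]
force: [3.8, 1.0, -2.5]
grip_width: 0.0252
```

Call:
apply_moves:
  plan:
    - {"x":0,"y":0,"z":0,"rx":0,"ry":0,"rz":0.015}
    - {"x":0,"y":0,"z":0,"rx":0,"ry":0,"rz":0.005}
    - {"x":0,"y":0,"z":0,"rx":0,"ry":0,"rz":0}
    - {"x":0,"y":0,"z":0,"rx":0,"ry":0,"rz":0}

```text
time_s: 10.72
eef_pos: [0.577, -0.1449, 0.1245]
ee_rot: [0.991, 0.131, -0.0, -0.0]
force: [2.1, -0.0, -4.7]
grip_width: 0.0252
```

The support vanished at about 15° yaw, so the holes have found the studs. I'll lower it.

Call:
apply_moves:
  plan:
    - {"x":0,"y":0,"z":0.001,"rx":0,"ry":0,"rz":0}
    - {"x":0,"y":0,"z":0.001,"rx":0,"ry":0,"rz":0}
    - {"x":0,"y":0,"z":0,"rx":0,"ry":0,"rz":0}
    - {"x":0,"y":0,"z":0,"rx":0,"ry":0,"rz":0}

```text
time_s: 11.05
eef_pos: [0.5771, -0.1449, 0.123]
ee_rot: [0.991, 0.131, -0.0, -0.0]
force: [2.4, 1.1, -3.1]
grip_width: 0.0253
```

Run:
```python
from h import *
st();go(.578,-.145,.1155,14.2)
```

```text
{'time_s': 11.05, 'qpos': [-0.3915, 0.3551, 1.5901, 0.0004, 1.1966, 0.9164], 'dq': [-0.0009, -0.0004, -0.0009, 0.0011, 0.0008, -0.0018], 'effort': [-0.8632, -43.6144, -27.1581, -0.5715, 0.396, -0.0792], 'eef_pos': [0.5771, -0.1449, 0.123], 'ee_rot': [0.9914, 0.131, -0.0, -0.0002], 'force': [2.3603, 1.1098, -3.0772], 'ft_torque': [0.2284, -0.3416, -0.1409], 'grip_width': 0.0253}
shift [0.0008 0.0004 0.0075] dist 0.008 yaw 15.05 tilt [-0.0004 -0.0001  0.    ]
rz rad (tool)  0.0149
```

Call:
apply_moves:
  plan:
    - {"x":0.0004,"y":0,"z":0.001,"rx":0,"ry":0,"rz":0.008}
    - {"x":0,"y":0,"z":0.001,"rx":0,"ry":0,"rz":0}
    - {"x":0,"y":0,"z":0.001,"rx":0,"ry":0,"rz":0}
    - {"x":0,"y":0,"z":0,"rx":0,"ry":0,"rz":0}

```text
time_s: 11.38
eef_pos: [0.5772, -0.145, 0.1197]
ee_rot: [0.992, 0.127, -0.0, -0.0]
force: [-0.5, 0.1, -2.7]
grip_width: 0.0252
```

Call:
apply_moves:
  plan:
    - {"x":0,"y":0,"z":0.001,"rx":0,"ry":0,"rz":0}
    - {"x":0,"y":0,"z":0.001,"rx":0,"ry":0,"rz":0}
    - {"x":0,"y":0,"z":0,"rx":0,"ry":0,"rz":0}
    - {"x":0,"y":0,"z":0,"rx":0,"ry":0,"rz":0}

```text
time_s: 11.72
eef_pos: [0.5773, -0.1451, 0.1179]
ee_rot: [0.992, 0.127, -0.0, -0.0]
force: [0.5, -0.5, -2.6]
grip_width: 0.0254
```

Call:
apply_moves:
  plan:
    - {"x":0,"y":0,"z":0.001,"rx":0,"ry":0,"rz":0}
    - {"x":0,"y":0,"z":0.001,"rx":0,"ry":0,"rz":0}
    - {"x":0,"y":0,"z":0,"rx":0,"ry":0,"rz":0}
    - {"x":0,"y":0,"z":0,"rx":0,"ry":0,"rz":0}

```text
time_s: 12.05
eef_pos: [0.5775, -0.1451, 0.1163]
ee_rot: [0.992, 0.127, -0.0, 0.0]
force: [-1.5, 0.6, -1.0]
grip_width: 0.0249
```

Call:
apply_moves:
  plan:
    - {"x":0,"y":0,"z":0.0007,"rx":0,"ry":0,"rz":0}
    - {"x":0,"y":0,"z":0,"rx":0,"ry":0,"rz":0}
    - {"x":0,"y":0,"z":0,"rx":0,"ry":0,"rz":0}

```text
time_s: 12.3
eef_pos: [0.5774, -0.145, 0.1162]
ee_rot: [0.992, 0.127, -0.0, 0.0]
force: [-4.5, 1.3, 5.9]
grip_width: 0.0255
```

The disc is seated: the TCP is about 10 mm below the resting height on the heads, with contact force returning. I'll ease the side load and turn clockwise.

Call:
apply_moves:
  plan:
    - {"x":-0.0003,"y":0,"z":-0.0002,"rx":0,"ry":0,"rz":0.02}
    - {"x":0,"y":0,"z":0,"rx":0,"ry":0,"rz":0.04}
    - {"x":-0.0001,"y":-0.0001,"z":0,"rx":0,"ry":0,"rz":0.04}
    - {"x":0,"y":0,"z":0,"rx":0,"ry":0,"rz":0.03}
    - {"x":0,"y":0,"z":0,"rx":0,"ry":0,"rz":0}
    - {"x":0,"y":0,"z":0,"rx":0,"ry":0,"rz":0}

```text
time_s: 12.8
eef_pos: [0.5781, -0.1453, 0.1163]
ee_rot: [0.998, 0.062, 0.001, 0.0]
force: [-1.0, 0.4, 2.5]
grip_width: 0.0254
```

Run:
```python
from h import *
st();go(.578,-.145,.1155,-12)
```

```text
{'time_s': 12.8, 'qpos': [-0.3915, 0.3637, 1.594, 0.0004, 1.1814, 1.0546], 'dq': [0.0015, 0.0003, 0.0009, 0.0001, -0.001, -0.0054], 'effort': [0.0535, -40.145, -24.9852, -0.1084, -0.1445, -0.1217], 'eef_pos': [0.5781, -0.1453, 0.1163], 'ee_rot': [0.9981, 0.0623, 0.0012, 0.0004], 'force': [-1.0025, 0.3744, 2.4542], 'ft_torque': [0.0151, 0.1105, -0.1586], 'grip_width': 0.0254}
shift [-0.0001 -0.0003  0.0008] dist 0.001 yaw 7.14 tilt [ 0.0009 -0.0024 -0.    ]
rz rad (tool)  0.334
```

Call:
apply_moves:
  plan:
    - {"x":0,"y":0,"z":0,"rx":0,"ry":0,"rz":0.04}
    - {"x":-0.0001,"y":-0.0001,"z":0,"rx":0,"ry":0,"rz":0.04}
    - {"x":0,"y":0,"z":0,"rx":0,"ry":0,"rz":0.04}
    - {"x":-0.0001,"y":-0.0001,"z":0,"rx":0,"ry":0,"rz":0.04}
    - {"x":0,"y":0,"z":0,"rx":0,"ry":0,"rz":0.04}
    - {"x":0,"y":0,"z":0,"rx":0,"ry":0,"rz":0.04}
    - {"x":0,"y":0,"z":0,"rx":0,"ry":0,"rz":0}
    - {"x":0,"y":0,"z":0,"rx":0,"ry":0,"rz":0}

```text
time_s: 13.47
eef_pos: [0.5777, -0.1451, 0.1162]
ee_rot: [0.998, -0.057, 0.001, 0.0]
force: [0.8, -0.2, 4.0]
grip_width: 0.0254
```

Run:
```python
from h import *
st();go(.578,-.145,.1155,-12)
```

```text
{'time_s': 13.4667, 'qpos': [-0.3914, 0.3632, 1.5948, 0.0002, 1.1815, 1.2939], 'dq': [-0.0007, 0.0005, 0.0003, 0.0002, -0.0024, -0.0014], 'effort': [0.1894, -39.426, -24.4723, -0.0592, -0.1043, -0.1612], 'eef_pos': [0.5777, -0.1451, 0.1162], 'ee_rot': [0.9984, -0.0573, 0.001, 0.0003], 'force': [0.8242, -0.1642, 3.9907], 'ft_torque': [-0.0628, 0.0832, -0.2166], 'grip_width': 0.0254}
shift [ 0.0003 -0.0001  0.0007] dist 0.001 yaw -6.57 tilt [ 0.0004 -0.002  -0.    ]
rz rad (tool)  0.0948
```

Call:
apply_moves:
  plan:
    - {"x":0,"y":0,"z":0,"rx":0,"ry":0,"rz":0.03}
    - {"x":0,"y":0,"z":0,"rx":0,"ry":0,"rz":0.03}
    - {"x":0,"y":0,"z":0,"rx":0,"ry":0,"rz":0}
    - {"x":0,"y":0,"z":0,"rx":0,"ry":0,"rz":0}
    - {"x":0,"y":0,"z":0,"rx":0,"ry":0,"rz":0}

```text
time_s: 13.88
eef_pos: [0.5777, -0.1451, 0.1162]
ee_rot: [0.996, -0.087, 0.001, 0.0]
force: [0.8, -0.4, 4.7]
grip_width: 0.0254
```

Run:
```python
from h import *
s=st();go(.578,-.145,.1155,-12)
```

```text
{'time_s': 13.8833, 'qpos': [-0.3914, 0.3632, 1.5948, 0.0002, 1.1815, 1.3538], 'dq': [0.0007, 0.0004, -0.0011, -0.0002, 0.0008, -0.0018], 'effort': [0.1377, -38.9191, -23.7554, -0.0506, 0.1203, -0.1478], 'eef_pos': [0.5777, -0.1451, 0.1162], 'ee_rot': [0.9962, -0.0871, 0.001, 0.0002], 'force': [0.807, -0.3696, 4.6952], 'ft_torque': [0.0, 0.0122, -0.1556], 'grip_width': 0.0254}
shift [ 0.0002 -0.0002  0.0007] dist 0.001 yaw -10.0 tilt [ 0.0003 -0.0021 -0.    ]
rz rad (tool)  0.0349
```

Call:
apply_moves:
  plan:
    - {"x":0,"y":0,"z":0,"rx":0,"ry":0,"rz":0.02}
    - {"x":0,"y":0,"z":0,"rx":0,"ry":0,"rz":0}
    - {"x":0,"y":0,"z":0,"rx":0,"ry":0,"rz":0}
    - {"x":0,"y":0,"z":0,"rx":0,"ry":0,"rz":0}

```text
time_s: 14.22
eef_pos: [0.5777, -0.1451, 0.1162]
ee_rot: [0.995, -0.097, 0.001, 0.0]
force: [0.9, -0.1, 4.8]
grip_width: 0.0255
```

Run:
```python
from h import *
s=st();go(.578,-.145,.1155,-12)
```

```text
{'time_s': 14.2167, 'qpos': [-0.3914, 0.3632, 1.5948, 0.0, 1.1816, 1.3735], 'dq': [-0.0015, 0.0001, -0.0, 0.001, 0.0005, 0.0016], 'effort': [0.0391, -38.8746, -23.7869, 0.0088, 0.0826, -0.0155], 'eef_pos': [0.5777, -0.1451, 0.1162], 'ee_rot': [0.9953, -0.0969, 0.001, 0.0003], 'force': [0.8572, -0.1434, 4.831], 'ft_torque': [-0.0005, 0.0011, -0.0454], 'grip_width': 0.0255}
shift [ 0.0003 -0.0002  0.0007] dist 0.001 yaw -11.12 tilt [ 0.0004 -0.002  -0.    ]
rz rad (tool)  0.0154
```

Call:
apply_moves:
  plan:
    - {"x":0,"y":0,"z":0,"rx":0,"ry":0,"rz":0.01}
    - {"x":0,"y":0,"z":0,"rx":0,"ry":0,"rz":0}
    - {"x":0,"y":0,"z":0,"rx":0,"ry":0,"rz":0}
    - {"x":0,"y":0,"z":0,"rx":0,"ry":0,"rz":0}

```text
time_s: 14.55
eef_pos: [0.5777, -0.1451, 0.1162]
ee_rot: [0.995, -0.102, 0.001, 0.0]
force: [0.8, -0.1, 5.3]
grip_width: 0.025
```

Run:
```python
from h import *
s=st();go(.578,-.145,.1155,-12)
```

```text
{'time_s': 14.55, 'qpos': [-0.3913, 0.3632, 1.5948, -0.0001, 1.1816, 1.3831], 'dq': [0.0013, -0.0, 0.0011, -0.0002, 0.0014, -0.0006], 'effort': [-0.0424, -38.8581, -23.7981, 0.0456, 0.0672, 0.0869], 'eef_pos': [0.5777, -0.1451, 0.1162], 'ee_rot': [0.9948, -0.1016, 0.0009, 0.0003], 'force': [0.8028, -0.1452, 5.3379], 'ft_torque': [-0.0327, -0.0394, 0.0799], 'grip_width': 0.025}
shift [ 0.0003 -0.0002  0.0007] dist 0.001 yaw -11.67 tilt [ 0.0004 -0.0019 -0.    ]
rz rad (tool)  0.0058
```

Call:
apply_moves:
  plan:
    - {"x":0,"y":0,"z":0,"rx":0,"ry":0,"rz":0.01}
    - {"x":0,"y":0,"z":0,"rx":0,"ry":0,"rz":0}
    - {"x":0,"y":0,"z":0,"rx":0,"ry":0,"rz":0}
    - {"x":0,"y":0,"z":0,"rx":0,"ry":0,"rz":0}

```text
time_s: 14.88
eef_pos: [0.5777, -0.1451, 0.1162]
ee_rot: [0.994, -0.106, 0.001, 0.0]
force: [-0.0, 0.2, 5.5]
grip_width: 0.0255
```

Run:
```python
from h import *
s=st();go(.578,-.145,.1155,-12); im,d,K=cam("wrist"); save("w5.png",im)
```

```text
{'time_s': 14.8833, 'qpos': [-0.3913, 0.3632, 1.5948, -0.0001, 1.1816, 1.393], 'dq': [-0.0013, -0.0008, -0.0003, 0.0003, -0.0004, -0.0008], 'effort': [-0.1169, -38.8841, -23.7809, 0.0682, 0.0848, 0.1672], 'eef_pos': [0.5777, -0.1451, 0.1162], 'ee_rot': [0.9943, -0.1065, 0.0009, 0.0003], 'force': [-0.019, 0.2467, 5.546], 'ft_torque': [-0.0041, -0.0721, 0.1538], 'grip_width': 0.0255}
shift [ 0.0003 -0.0002  0.0007] dist 0.001 yaw -12.23 tilt [ 0.0005 -0.0019 -0.    ]
rz rad (tool)  -0.0039
```

View pics/w5.png

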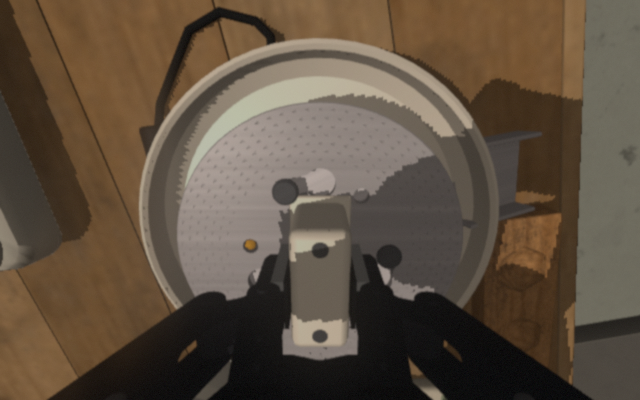

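The orange spring pin shows in its hole at (250,245), and the studs sit in the slot ends at (285,190) and (388,257). I'll check closer that the pin is up.

Run:
```python
from h import *
im,d,K=cam("wrist"); save("w6.png",cv2.resize(im[160:300,220:420],(800,560),interpolation=2))
P=cloud(K,d); hsv=cv2.cvtColor(im,cv2.COLOR_RGB2HSV); v,u=np.mgrid[:400,:640]
m=(hsv[...,1]>120)&(np.hypot(u-250,v-245)<12); print(m.sum(),u[m].mean(),v[m].mean(),np.nanmedian(P[m],0).round(4))
ring=(np.hypot(u-250,v-245)>12)&(np.hypot(u-250,v-245)<20); print("disc top",np.nanmedian(P[ring],0)[2].round(4),"centre vec ang",np.degrees(np.arctan2(np.nanmedian(P[m],0)[1]+.1436,np.nanmedian(P[m],0)[0]-.5778)))
```

```text
86 249.80232558139534 244.25581395348837 [ 0.5883 -0.1073  0.1037]
disc top 0.1052 centre vec ang 73.93000734522694
```

View pics/w6.png

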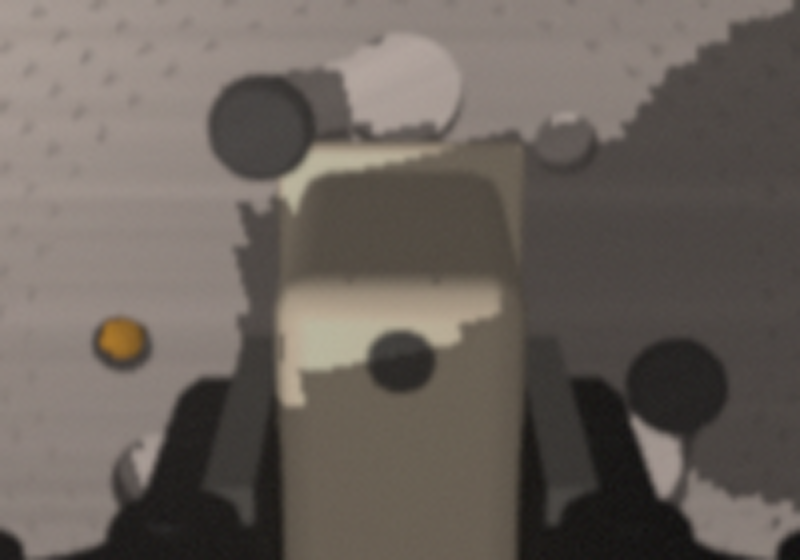

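The pin is at z = 103.7 mm, fully 4 mm proud inside the hole, and the disc has turned 26° from the stud angle, so it has clicked. I'll relax the pressure and twist, then release and retreat.

Call:
apply_moves:
  plan:
    - {"x":0,"y":0,"z":-0.0005,"rx":0,"ry":0,"rz":-0.01}
    - {"x":0,"y":0,"z":0,"rx":0,"ry":0,"rz":0}
    - {"x":0,"y":0,"z":0,"rx":0,"ry":0,"rz":0}

```text
time_s: 15.23
eef_pos: [0.5775, -0.145, 0.1163]
ee_rot: [0.995, -0.102, 0.001, 0.0]
force: [2.0, -0.2, 4.0]
grip_width: 0.0252
```

Call:
apply_moves:
  plan:
    - {"x":0,"y":0,"z":0,"rx":0,"ry":0,"rz":0}
    - {"x":0,"y":0,"z":0,"rx":0,"ry":0,"rz":0}
    - {"x":0,"y":0,"z":0,"rx":0,"ry":0,"rz":0}
    - {"x":0,"y":0,"z":0,"rx":0,"ry":0,"rz":0}
    - {"x":0,"y":0,"z":0,"rx":0,"ry":0,"rz":0}
    - {"x":0,"y":0,"z":0,"rx":0,"ry":0,"rz":0}
    - {"x":0,"y":0,"z":0,"rx":0,"ry":0,"rz":0}
    - {"x":0,"y":0,"z":0,"rx":0,"ry":0,"rz":0}
  hand: 0.07

```text
time_s: 15.9
eef_pos: [0.5769, -0.1448, 0.1161]
ee_rot: [0.995, -0.102, -0.0, -0.0]
force: [0.6, 0.3, 0.9]
grip_width: 0.0702
```

Call:
apply_moves:
  plan:
    - {"x":0,"y":0,"z":-0.01,"rx":0,"ry":0,"rz":0}
    - {"x":0,"y":0,"z":-0.02,"rx":0,"ry":0,"rz":0}
    - {"x":0,"y":0,"z":-0.03,"rx":0,"ry":0,"rz":0}
    - {"x":0,"y":0,"z":-0.03,"rx":0,"ry":0,"rz":0}
    - {"x":0,"y":0,"z":-0.02,"rx":0,"ry":0,"rz":0}
    - {"x":0,"y":0,"z":-0.01,"rx":0,"ry":0,"rz":0}
    - {"x":0,"y":0,"z":0,"rx":0,"ry":0,"rz":0}
    - {"x":0,"y":0,"z":0,"rx":0,"ry":0,"rz":0}

```text
time_s: 16.57
eef_pos: [0.5768, -0.1447, 0.2362]
ee_rot: [0.995, -0.102, 0.0, 0.0]
force: [-0.3, -0.5, -0.3]
grip_width: 0.0699
```

Run:
```python
from h import *
s=st()
im,d,K=cam("wrist"); save("w7.png",im); P=cloud(K,d); hsv=cv2.cvtColor(im,cv2.COLOR_RGB2HSV)
r=np.hypot(P[...,0]-.5778,P[...,1]+.1436); a=np.degrees(np.arctan2(P[...,1]+.1436,P[...,0]-.5778))
m=(hsv[...,1]>120)&(abs(r-.038)<.007)&(abs(a-74)<12); print("pin",m.sum(),np.nanmedian(P[m],0).round(4))
dm=(r>.05)&(r<.076)&(abs(P[...,2]-.105)<.01); q=P[dm]; c=np.linalg.lstsq(np.c_[q[:,0]-.5778,q[:,1]+.1436,np.ones(len(q))],q[:,2],rcond=None)[0]; print("disc plane",c.round(4))
b=(r<.045)&(abs(P[...,2]-.146)<.004); print("bar",cv2.minAreaRect((P[b][:,:2]*1000).astype(np.float32)))
```

```text
{'time_s': 16.5667, 'qpos': [-0.3913, 0.244, 1.4858, -0.0, 1.4114, 1.3847], 'dq': [0.0006, 0.0292, 0.0414, 0.0013, -0.0015, -0.0018], 'effort': [0.0224, -41.7369, -30.7401, 0.0018, -0.0279, 0.0], 'eef_pos': [0.5768, -0.1447, 0.2362], 'ee_rot': [0.9947, -0.1024, 0.0002, 0.0001], 'force': [-0.3446, -0.5422, -0.3115], 'ft_torque': [-0.0695, -0.0883, 0.0136], 'grip_width': 0.0699}
pin 45 [ 0.5886 -0.1073  0.1045]
disc plane [ 0.0004 -0.      0.1052]
bar ((577.7750244140625, -144.15345764160156), (25.5787410736084, 57.550506591796875), 77.77130126953125)
```

View pics/w7.png

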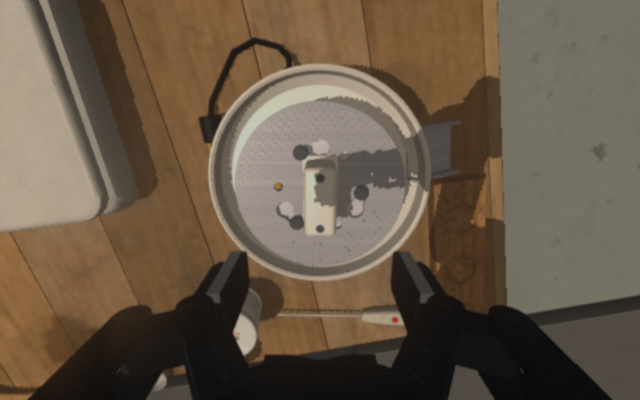

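The disc lies flat: its top is at 105.2 mm with no tilt. The bar yaw is -12.2°, the pin is up in its hole at (278,187), and the studs are at the slot ends. The gripper is clear, so I'll hand in.

```bash
python3 -c "
from plant import workorder
print(workorder.job_done())"
```

```text
the job is handed in; nothing more can be done
None
```

The disc is fitted and locked on the drive hub, and the job was handed in at about 16.6 s of the 72 s allowed.

**What I did:**
- I gripped the disc by its bar and lowered it over the centre pin onto the stud heads, pressing with about 9 N.
- I turned it about 5° clockwise until the support vanished, then lowered it about 10 mm onto the seat.
- I turned it about 26° clockwise, until the spring pin came up in its hole. Then I eased the pressure, opened the gripper and moved clear.

**Last checks:**
- **Seating:** the disc's top is at 105.2 mm and level, so its underside is on the seat.
- **Lock:** the bar stands at -12.2°, 26° from the measured stud angle of about 14°. The spring pin is about 4 mm proud of the seat in its hole, and the studs are at the slot ends.
- **Contact:** wrist force is about 0 after release. The readings I took while fitting stayed below about 10 N; I did not record the peaks between them.
- **Other things:** the tub and tester look undisturbed in the last wrist picture. I did not measure them again.

**What disagreed or failed:**
- My first two move calls were refused because the rows left out some keys; nothing moved.
- The wrist and top cameras differed by up to about 2 mm on the disc's centre. I used a value between the two, and the pin entered the bore without any contact force.

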